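Hang the soft-face hammer in its spring-clip hook on the crowded rack

ROBOT

A 6-joint arm with a two-finger parallel gripper is mounted at the origin on the work surface. World frame = base frame: x ahead of the robot, y to its left, z up, the work surface at z = 0. Lengths are in m, angles in degrees, forces in N, time in s.
With the tool pointing down it reaches from about 0.3 to 0.75 m from the base axis. Payload 8.5 kg.
Tool frame: the origin (TCP) lies at the very end of the fingers, on their centre line; the grasp point (between the pads) lies 19 mm behind it (env.pinch_z is the distance from the TCP to the grasp point, in m); z points along the fingers, y is the line along which they close (so a half turn about z gives the same grasp; the last joint's range is limited). The gripper opens to 85 mm and grips with 20 to 120 N. Pads are 22 mm wide; open, the fingers measure 114 mm over their backs; the gripper's body (76 mm by 85 mm) begins 54 mm behind the grasp point. The pads swing forward as they close: fully open they stand 13 mm farther back than shut.
Start: joints at [59.169, 21.807, 74.336, -0, 83.858, -12.336], TCP at [0.174, 0.522, 0.209] pointing down, gripper open.
Joint ranges: [-178.18, 178.18], [-50.72, 133.34], [12.68, 142.11], [-81.47, 261.47], [9.98, 163.14], [-165.26, 165.26]. Speed limits (degrees/s): [136.94, 136.94, 180, 180, 180, 180].

INTERFACE

Orientations are given as a 3x3 rotation matrix whose columns are the frame's x, y, z axes.
In Python, from rig import env, viewer gives the robot as it stands.
- The arm moves only by the tool drive_tool, never from a script. Its argument "series" is a list of rows, each a list of 3 entries, a list of its own where there are three numbers: the shift along the tool's x, y, z in m, then the turn about the tool's z in degrees, then the finger opening in m, from 0 to 0.0854. A call has 1 to 20 rows; each row is the pose to reach, as a shift and turn from the pose commanded when the call began, along the tool's axes at that moment; what a row does not reach only later rows make up. A row lasts 1/10 s, in which the tool goes at most 50 mm and 8.59 degrees, less where a joint would pass 70% of its speed; a pose out of reach is approached as far as the arm can. A call with a gripper value outside its range is refused whole. The fingers move at their own pace and stop on an object; "newtons" is the grip in N (left out, the last holds). Time passes only in rows, so rows that repeat a pose let the fingers close. It gives the time, the measured TCP pose, the force, the opening and the grip force at its end, in the units of the state.
- env.observe(): the state, without advancing time (a new reading comes with each control period).
- viewer.get_image(name): name is "side" or "top" or "wrist"; returns a dict with "img" (400x640x3 uint8, red, green, blue), "depth" (400x640 float32, m along the optical axis (not along the pixel's ray), 0 where there is no reading), "camera_matrix" (3x3 intrinsics, pixels), "rvec" (rotation vector, rad) and "tvec" (3), from world to camera coordinates, as OpenCV has them. Camera axes: x right, y down, z forward; pixel columns grow to the right and rows downward; lengths in m; the calibration is good to about 2 mm. A picture is of the moment at which its call begins.
- env.close_job(): hands the job in; it is judged then, once.
The state is a dict: "time_s": time; "q": joint angles; "qvel": joint speeds; "joint_efforts": joint torques, N m; "position": TCP position; "tool_rot": TCP orientation; "ft_force": force on the tool from outside, world axes, zero at the start; "wrist_torque": the same for the moment, N m; "grip_width": finger opening in m; "gripper_force": force on a finger pad.
Only numpy, scipy, OpenCV 4.12 (cv2) and the standard library are available. Lean on these libraries where they do the work, as an engineer would, in place of code of your own. Each camera call takes 0.05 s, during which the arm holds its last target. There are 200 camera calls.

TASK

Put the soft-face hammer away so that the cart can be wheeled off: draw it up out of its tube in the bench stand, carry it over the turned-up ends of the empty fork between the two hanging hammers, and push its shaft home into the spring clip there. Then press it down through the grip of the clip until its head sits firmly on the fork, and let go; feel for the fork, whose height is not exactly known, press it no harder than needed, and do not knock the two neighbours.

Things in the scene. Friction and masses are not known exactly. Their poses are not given: they have to be found in the camera images.
- hammer: Soft-face hammer, about 0.33 kg, upright in the first tube of the bench stand. Origin: centre of the handle's foot; z up the handle to the head, y along the head, x across it. Rubber grip 27 mm thick up to 98 mm, then plain steel shaft 18 mm thick up to the head's underside at 185 mm. The head's ends are alike: it may hang either way round.
- hammer_head (a point): Point on the hammer: centre of its head, 200 mm above the foot. Head 100 mm long (y): a steel block 64 long, 30 high and 30 thick (x; flat sides, easily gripped from above), with a white plastic face 33 mm in diameter at either end.
- hammer_seat (a point): Point on the hammer: centre of the flat underside of the head's block, on the shaft's axis, 185 mm above the foot.
- rack: Fixed rack: yellow perforated rail 455 mm long (y), 131 to 215 mm up, on two dark posts. Origin: on the table below the middle of the rail's front face; x points through the rail, away from the hooks; z up. Three hooks on the front (-x) at y = -110, 0, +110 mm, each a fork above a spring clip; only the middle one is empty. Nothing stands behind or above a hung head.
- fork_mouth (a point): Point fixed to the rail, midway between the ends of the middle fork, 98 mm in front of the rail, 215 mm up. A fork is two level round prongs 8 mm thick, centred 22 mm either side of the middle (36 mm clear between); their ends turn up and stand 12 mm above the prongs' tops. Keep the load on a fork below 30 N.
- bay (a point): Point fixed to the rail, on the hung shaft's axis, 55 mm in front of the rail, 215 mm up: where hammer_seat ends if the fork has its nominal height. But the middle fork was clamped in its slot by hand: its prongs' tops (and turned-up ends) lie anywhere from 10 mm below to 10 mm above nominal, different each time, and must be felt. It stays put in use.
- clip: Spring clip of the middle hook, screwed to the rail. Origin on the rail's front face, 175 mm up, axes as the rack's; 18 mm high. Rubber back pad, face 46 mm in front of the rail; two sprung jaws with rubber rollers 10 mm in diameter, at rest 6 mm apart, 63.5 mm in front of the rail.
- clip_mouth (a point): Point between the flared ends of the clip's jaws (about 31 mm apart), 76 mm in front of the rail, 175 mm up. Pushed level from here towards the rail, the shaft parts the rollers against about 5 to 15 N and is then drawn home against the pad.
- clip_home (a point): Axis of a fully home shaft: 55 mm in front of the rail, 175 mm up. The clip's friction then carries the hammer, which does not sink by itself: sliding it down takes a steady push of about 5 to 12 N, and meeting the fork is felt as a sharp further rise.
- mallet: Black rubber mallet, 0.5 kg, hanging loose on one of the outer forks. Origin: foot of its handle; z up, y along the head. Head 96 mm long (y), 52 mm high and thick, underside at 185 mm. About 12 mm remain between its head and that of the hung hammer.
- brass_hammer: Brass hammer, 0.6 kg, hanging loose on the other outer fork. Origin: foot of its handle; z up, y along the head. Head 98 mm long (y), 34 mm high and thick, underside at 185 mm. About 11 mm remain between its head and that of the hung hammer.
- stand: Fixed grey bench stand with three upright tubes, rims 74 mm up. Origin: on the table under the first tube (30 mm inside; floor 6 mm up), which holds the hammer. The other two, at y = +60 and +115 mm in its frame, hold small tools reaching 135 mm up.
Things that resemble listed ones, but are neither listed nor needed, are in the scene too. What is shaped like the hammer but blue or red is not meant.

How it is judged (in metres and radians):
On the way, in this order (a step that is already met when the one before it is completed fails the run):
1. the hammer is drawn out of its tube (height (world z) of hammer above 0.078 m), for 0.1 s.
2. the shaft is pushed home into the clip (horizontal distance between hammer_seat and clip_home below 0.006 m), for 0.1 s.
3. the head is pressed down firmly on the fork (contact force between hammer and rack above 2 N and horizontal distance between hammer_seat and clip_home below 0.006 m), for 0.05 s.
At the end, for the whole second after the job is handed in: The hammer hangs still and upright (within 0.1 rad) in the middle hook, shaft home in the clip within 6 mm, head along the rail within 0.15 rad and bearing on the fork (over 0.2 N), let go; both neighbours hang where they were (within 12 mm) (horizontal distance between hammer_seat and clip_home below 0.006 m and contact force between hammer and rack above 0.2 N and z of hammer_seat in the frame of bay between -0.013 and 0.013 m and angle between hammer's own z axis and vertical below 0.1 rad and angle between the y axis of hammer and the y axis of rack, either way round below 0.15 rad and linear speed of hammer below 0.02 m/s and distance of each of mallet, brass_hammer from where it was at the start of the episode below 0.012 m); the robot touches nothing.
It fails at once if the fork or rail is forced with more than 30 N (contact force between any of hammer, the fingers and rack above 30 N).
It fails at once if a neighbour is knocked (touched with more than 4 N, or its handle's foot moved more than 12 mm) (contact force between any of hammer, the fingers and mallet above 4 N or contact force between any of hammer, the fingers and brass_hammer above 4 N or not (distance of mallet from where it was at the start of the episode below 0.012 m) or not (distance of brass_hammer from where it was at the start of the episode below 0.012 m)).
It also fails if it takes over 53 s, if anything falls off the work surface, if the arm or the gripper's body presses on something with over 40 N, if the wrist force passes 120 N, or if a joint passes its speed limit or range.

## Working session

There is one attempt and no reset: what is moved stays moved. The work goes in short steps, Python scripts to look and compute and a tool call to move; the robot and the scene stay as the last step left them, time stands still between calls to the robot, and variables do not carry over. Pictures are saved under pics/ and viewed, at most 10 in all, crops included, and the job is handed in when it is done.

Besides the shell and the picture viewer there is one more tool, called as a command line: name --argument value ..., lists and objects as JSON in quotes. drive_tool: Moves the arm, as the interface text tells. Its arguments: {"type":"object","properties":{"series":{"type":"array"},"newtons":{"type":"number"}},"required":["series"]}

```bash
ls; mkdir -p pics; cat > h.py <<'E'
import numpy as np, cv2
from rig import env, viewer
def grab(n):
    d=viewer.get_image(n); R=cv2.Rodrigues(np.array(d["rvec"],float))[0]; t=np.array(d["tvec"],float).ravel()
    return d["img"],d["depth"],np.array(d["camera_matrix"],float),R,t
def pts(depth,K,R,t):
    v,u=np.indices(depth.shape); X=np.stack([(u-K[0,2])/K[0,0]*depth,(v-K[1,2])/K[1,1]*depth,depth],-1)
    return (X-t)@R
def plane(u,v,z,K,R,t):
    c=-R.T@t; d=R.T@np.linalg.inv(K)@np.array([u,v,1.]); return c+d*(z-c[2])/d[2]
def save(n,img): cv2.imwrite("pics/"+n,cv2.cvtColor(img,cv2.COLOR_RGB2BGR))
E
python3 - <<'E'
from h import *
for n in("side","top"):
    im,d,K,R,t=grab(n); save(n+"0.png",im); np.savez(n+"0.npz",im=im,d=d,K=K,R=R,t=t); print(n,-R.T@t,R[2],K[0,0],(d>0).mean())
s=env.observe(); print(s["tool_rot"],s["position"],s["ft_force"],s["time_s"])
E
```

```text
pics
side [ 0.07171239 -0.53617069  0.61441782] [ 0.52131105  0.6346304  -0.57050771] 383.5340096643283 0.99603515625
top [0.43013355 0.00251294 1.06947633] [ 0.05654848  0.00741728 -0.9983723 ] 363.3389346486279 0.99575390625
[[-9.48353069e-01  3.17216008e-01 -6.78998663e-04]
 [ 3.17216609e-01  9.48352426e-01 -1.13989994e-03]
 [ 2.82335520e-04 -1.29641726e-03 -9.99999120e-01]] [0.17432095 0.5213342  0.20887502] [-0.06764503 -0.66335369 -0.46581392] 0.1
```

View pics/side0.png

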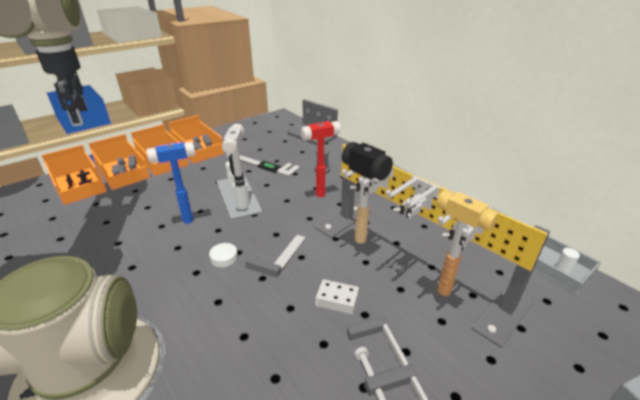

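View pics/top0.png

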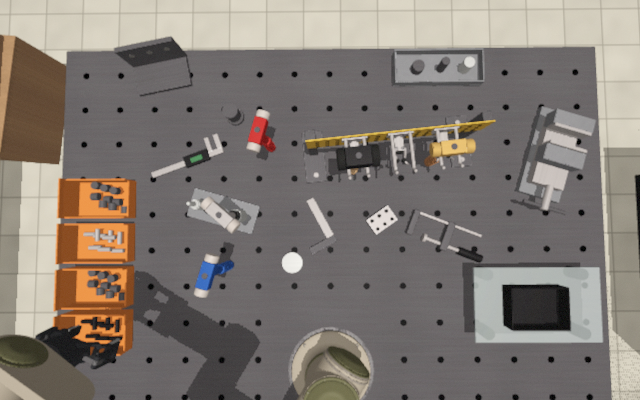

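Candidates for the hammer are the grey steel head with white faces in the stand (top 218,213; side 235,140), the blue one (top 208,276; side 172,152) and the red one (top 259,130; side 320,130). By the description I choose the grey one. The black mallet is at top (358,157), the brass hammer at (453,148) and the empty fork at (403,152). Next is a close crop and a measurement.

```bash
python3 - <<'E'
from h import *
S=np.load("side0.npz");T=np.load("top0.npz")
a=cv2.resize(S["im"][110:230,200:300],None,fx=4,fy=4,interpolation=2); b=cv2.resize(T["im"][180:240,180:270],None,fx=4.4,fy=4.4,interpolation=2)
c=np.zeros((480,800,3),np.uint8); c[:a.shape[0],:400]=a; c[:b.shape[0],400:400+b.shape[1]]=b; save("crop1.png",c)
for n,D,roi in(("side",S,(100,230,200,290)),("top",T,(180,240,180,265))):
    P=pts(D["d"],D["K"],D["R"],D["t"]); r=np.zeros(P.shape[:2],bool); r[roi[0]:roi[1],roi[2]:roi[3]]=1
    m=r&(P[...,2]>.15)&(P[...,1]<.5); q=P[m]; 
    print(n,m.sum(),q.min(0),q.max(0),np.percentile(q[:,2],[50,90,98]))
    h=q[q[:,2]>np.percentile(q[:,2],95)-.03]; rect=cv2.minAreaRect(h[:,:2].astype(np.float32)*1000); print("head rect mm",rect)
    m=r&(P[...,2]>.05)&(P[...,2]<.14); q=P[m]; print("low",q.min(0),q.max(0))
# rack: yellow
for n,D in(("side",S),("top",T)):
    hsv=cv2.cvtColor(D["im"],cv2.COLOR_RGB2HSV); P=pts(D["d"],D["K"],D["R"],D["t"])
    m=(hsv[...,0]>18)&(hsv[...,0]<32)&(hsv[...,1]>150)&(hsv[...,2]>90)&(P[...,2]>.1)&(P[...,2]<.25)&(P[...,0]>.45)
    q=P[m]; print(n,"yellow",m.sum(),q.min(0),q.max(0))
    if n=="side":
        q=q[(q[:,2]<.205)]; 
        for _ in range(3):
            c=np.polyfit(q[:,1],q[:,0],1); e=q[:,0]-np.polyval(c,q[:,1]); q=q[abs(e)<max(.004,e.std())]
        print("rail front x=",c,len(q),q[:,1].min(),q[:,1].max(), e.std())
E
```

```text
side 539 [ 0.07171239 -0.53617069  0.15106017] [0.48454702 0.29840847 0.61441782] [0.21490679 0.22078978 0.61441782]
head rect mm ((71.71238708496094, -536.170654296875), (0.0, 0.0), 0.0)
low [0.42481753 0.23983256 0.05004856] [0.55059355 0.73460424 0.13988789]
top 645 [0.4041136  0.00251294 0.15035881] [0.48974126 0.30582483 1.06947633] [0.22011248 0.22263014 1.06947633]
head rect mm ((425.4453125, 159.3236846923828), (304.99853515625, 73.6359634399414), 78.13927459716797)
low [0.43010051 0.24314835 0.05063827] [0.49203651 0.38317113 0.13952587]
side yellow 2921 [ 0.54826719 -0.39393448  0.12943891] [0.66565276 0.05534496 0.24056453]
rail front x= [-0.10287978  0.62284707] 2590 -0.3939344787685544 0.053978030570695036 0.001045718265300944
top yellow 822 [ 0.5808392  -0.39332311  0.10788422] [0.66960253 0.05693391 0.23814346]
```

View pics/crop1.png

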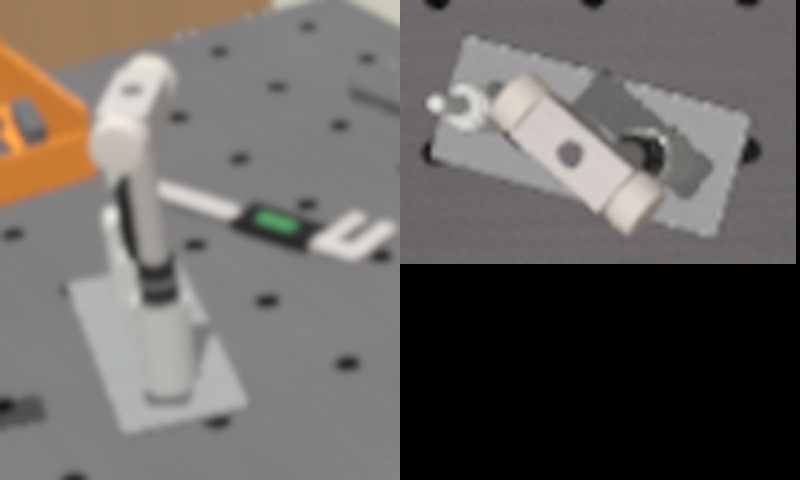

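The crop shows a grey steel block with two off-white faces (crop 505,100 and 635,205) and a black grip in the first tube. That is the listed hammer. Now I measure it and the rack properly.

```bash
python3 - <<'E'
from h import *
S=np.load("side0.npz");T=np.load("top0.npz")
for n,D,roi in(("side",S,(100,230,200,290)),("top",T,(180,240,180,265))):
    P=pts(D["d"],D["K"],D["R"],D["t"]); r=np.zeros(P.shape[:2],bool); r[roi[0]:roi[1],roi[2]:roi[3]]=1
    m=r&(P[...,2]>.19)&(P[...,2]<.3)&(P[...,1]<.5)&(P[...,1]>.1); q=P[m]
    print(n,m.sum(),"top z",np.percentile(q[:,2],[50,90,98])); print("head rect mm",cv2.minAreaRect(q[:,:2].astype(np.float32)*1000))
    m2=r&(P[...,2]>.11)&(P[...,2]<.18)&(P[...,1]<.5)&(P[...,1]>.1); q=P[m2]
    for z in(.12,.14,.16,.18): 
        k=q[abs(q[:,2]-z)<.01]; print(z,len(k),k[:,:2].mean(0) if len(k) else 0)
yaw=np.arctan(.10288); ex=np.array([np.cos(yaw),np.sin(yaw)]); ey=np.array([-ex[1],ex[0]]); print("yaw",np.degrees(yaw))
o=np.array([.62285,0.]) 
for n,D in(("side",S),("top",T)):
    P=pts(D["d"],D["K"],D["R"],D["t"]); a=(P[...,:2]-o)@ex; b=(P[...,:2]-o)@ey; z=P[...,2]
    hsv=cv2.cvtColor(D["im"],cv2.COLOR_RGB2HSV)
    m=(abs(a)<.012)&(z>.135)&(z<.225)&(abs(b+.17)<.3)&(hsv[...,1]>150)&(hsv[...,0]>18)&(hsv[...,0]<32); print(n,"rail b",np.percentile(b[m],[0.2,50,99.8]),"top",z[m].max())
    m=(a<-.03)&(a>-.12)&(z>.2)&(z<.3)&(abs(b+.17)<.18)
    hh,e=np.histogram(b[m],np.arange(-.36,.02,.005)); print([(round(x*1000),c) for x,c in zip(e,hh) if c])
    for lo,hi in((-.34,-.23),(-.22,-.12),(-.115,0)):
        k=m&(b>lo)&(b<hi); print(lo,k.sum(),"b",np.percentile(b[k],[2,98]),"a",np.percentile(a[k],[2,98]),"z",np.percentile(z[k],[50,98]))
E
```

```text
side 427 top z [0.21554462 0.21983943 0.22071734]
head rect mm ((443.3060607910156, 259.127685546875), (101.4603042602539, 32.139671325683594), 49.31362533569336)
0.12 87 [0.44590739 0.28087853]
0.14 52 [0.44134282 0.2559934 ]
0.16 52 [0.44106423 0.25475008]
0.18 11 [0.44476675 0.25365677]
top 622 top z [0.22003385 0.22230588 0.22356855]
head rect mm ((446.9585876464844, 260.582275390625), (99.77729797363281, 32.547767639160156), 48.30574035644531)
0.12 33 [0.46923595 0.33833605]
0.14 7 [0.45262842 0.2644797 ]
0.16 2 [0.45166583 0.25294095]
0.18 0 0
yaw 5.873924185695291
side rail b [-0.39527652 -0.33498914  0.05291266] top 0.21454646632160743
[(-330, np.int64(94)), (-325, np.int64(71)), (-320, np.int64(68)), (-315, np.int64(65)), (-310, np.int64(85)), (-305, np.int64(148)), (-300, np.int64(102)), (-295, np.int64(83)), (-290, np.int64(85)), (-285, np.int64(94)), (-280, np.int64(88)), (-275, np.int64(84)), (-270, np.int64(78)), (-265, np.int64(87)), (-260, np.int64(126)), (-255, np.int64(77)), (-250, np.int64(53)), (-245, np.int64(55)), (-240, np.int64(54)), (-235, np.int64(47)), (-20
[... 1476 characters left out ...]
(-110, np.int64(14)), (-105, np.int64(49)), (-100, np.int64(47)), (-95, np.int64(46)), (-90, np.int64(46)), (-85, np.int64(71)), (-80, np.int64(62)), (-75, np.int64(50)), (-70, np.int64(52)), (-65, np.int64(50)), (-60, np.int64(48)), (-55, np.int64(50)), (-50, np.int64(51)), (-45, np.int64(52)), (-40, np.int64(67)), (-35, np.int64(58)), (-30, np.int64(52)), (-25, np.int64(47)), (-20, np.int64(49)), (-15, np.int64(54))]
-0.34 757 b [-0.32410688 -0.23067376] a [-0.09416421 -0.03746236] z [0.24741838 0.25176162]
-0.22 200 b [-0.19421525 -0.14280187] a [-0.09843765 -0.03059942] z [0.21705404 0.22895484]
-0.115 1015 b [-0.10426749 -0.01169957] a [-0.09078203 -0.03160921] z [0.26375648 0.2677034 ]
```

```bash
python3 - <<'E'
from h import *
im,d,K,R,t=grab("wrist"); s=env.observe(); Rt=np.array(s["tool_rot"]); c=-R.T@t
print("cam in tool",Rt.T@(c-np.array(s["position"])),"\n",Rt.T@R.T,K[0,0],(d>0).mean())
E
```

```text
cam in tool [ 0.08062258  0.00053198 -0.16300099] 
 [[-1.92801132e-04 -9.48286051e-01 -3.17416964e-01]
 [ 9.99999286e-01  1.91426675e-04 -1.17929500e-03]
 [ 1.17907108e-03 -3.17416965e-01  9.48285337e-01]] 304.16747497248014 0.9960625
```

drive_tool --series '[[[0,0,-0.05],0,0.085],[[-0.04,-0.035,-0.1],8,0.085],[[-0.605,-0.53,-0.19],65.6,0.085],[[-0.605,-0.53,-0.19],65.6,0.085],[[-0.605,-0.53,-0.19],65.6,0.085],[[-0.605,-0.53,-0.19],65.6,0.085],[[-0.605,-0.53,-0.19],65.6,0.085],[[-0.605,-0.53,-0.19],65.6,0.085],[[-0.605,-0.53,-0.19],65.6,0.085],[[-0.605,-0.53,-0.19],65.6,0.085],[[-0.605,-0.53,-0.19],65.6,0.085],[[-0.605,-0.53,-0.19],65.6,0.085],[[-0.605,-0.53,-0.19],65.6,0.085],[[-0.605,-0.53,-0.19],65.6,0.085],[[-0.605,-0.53,-0.19],65.6,0.085],[[-0.605,-0.53,-0.19],65.6,0.085],[[-0.605,-0.53,-0.19],65.6,0.085],[[-0.605,-0.53,-0.19],65.6,0.085],[[-0.605,-0.53,-0.19],65.6,0.085],[[-0.605,-0.53,-0.19],65.6,0.085]]'

```text
time_s: 2.15
position: [0.5801, -0.1731, 0.3988]
tool_rot: [[-0.102, 0.995, -0.001], [0.995, 0.102, 0.001], [0.001, -0.001, -1.0]]
ft_force: [-0.4, -0.0, -0.0]
grip_width: 0.0849
gripper_force: 0.0
```

```bash
python3 - <<'E'
from h import *
im,d,K,R,t=grab("wrist"); save("w1.png",im); np.savez("w1.npz",im=im,d=d,K=K,R=R,t=t)
P=pts(d,K,R,t); 
yaw=np.arctan(.10288); ex=np.array([np.cos(yaw),np.sin(yaw)]); ey=np.array([-ex[1],ex[0]]); o=np.array([.62285,0.])
a=(P[...,:2]-o)@ex; b=(P[...,:2]-o)@ey; z=P[...,2]
hsv=cv2.cvtColor(im,cv2.COLOR_RGB2HSV)
yel=(hsv[...,1]>150)&(hsv[...,0]>18)&(hsv[...,0]<32)&(d>0)
m=yel&(abs(a)<.03)&(z>.208)&(z<.225); 
for lo in np.arange(-.3,.0,.03):
    k=m&(abs(b-lo)<.01); 
    if k.sum()>20: print("rail top b%.3f"%lo,k.sum(),"a",np.percentile(a[k],[2,98]).round(4),"z %.4f"%np.median(z[k]))
m=(d>0)&(a<-.02)&(a>-.115)&(b>-.215)&(b<-.125)&(z>.195)
for lo in np.arange(-.11,-.02,.01):
    k=m&(abs(a-lo)<.005)
    for side in(k&(b<-.17),k&(b>=-.17)):
        if side.sum()>5: print("prong a%.3f"%lo,side.sum(),"b",np.percentile(b[side],[5,50,95]).round(4),"z",np.percentile(z[side],[50,97]).round(4))
m=(d>0)&(a<-.02)&(a>-.1)&(b>-.205)&(b<-.135)&(z>.16)&(z<.19); print("clip",m.sum(),"b",np.percentile(b[m],[1,99]),"a",np.percentile(a[m],[1,99]))
E
```

```text
rail top b-0.300 43 a [0.0017 0.0049] z 0.2135
rail top b-0.270 52 a [0.0017 0.0054] z 0.2135
rail top b-0.240 51 a [0.0017 0.0052] z 0.2134
rail top b-0.210 55 a [0.0017 0.0051] z 0.2132
rail top b-0.180 56 a [0.0017 0.0048] z 0.2132
rail top b-0.150 54 a [0.0018 0.0047] z 0.2134
rail top b-0.120 70 a [0.0017 0.0054] z 0.2133
rail top b-0.090 80 a [0.0018 0.0053] z 0.2131
rail top b-0.060 79 a [0.0018 0.0052] z 0.2131
rail top b-0.030 93 a [0.0018 0.0056] z 0.2130
prong a-0.110 365 b [-0.1779 -0.174  -0.1705] z [0.4848 0.4903]
prong a-0.110 2114 b [-0.1677 -0.1568 -0.1546] z [0.4789 0.4882]
prong a-0.100 481 b [-0.187  -0.1742 -0.1703] z [0.4508 0.465 ]
prong a-0.100 2940 b [-0.1679 -0.1568 -0.1507] z [0.4703 0.5007]
prong a-0.090 65 b [-0.1932 -0.1892 -0.1869] z [0.2181 0.2273]
prong a-0.090 2204 b [-0.1519 -0.1508 -0.1497] z [0.5018 0.5103]
prong a-0.080 62 b [-0.1944 -0.1899 -0.187 ] z [0.2151 0.2164]
prong a-0.080 1631 b [-0.1574 -0.1508 -0.149 ] z [0.5058 0.5115]
prong a-0.070 55 b [-0.1942 -0.19   -0.187 ] z [0.215  0.2166]
prong a-0.070 1774 b [-0.1581 -0.1568 -0.148 ] z [0.5008 0.5123]
prong a-0.060 56 b [-0.1944 -0.1898 -0.1868] z [0.2149 0.2168]
prong a-0.060 1573 b [-0.158  -0.1568 -0.1556] z [0.5007 0.5063]
prong a-0.050 63 b [-0.1941 -0.1899 -0.187 ] z [0.2151 0.2168]
prong a-0.050 1734 b [-0.1581 -0.1569 -0.1487] z [0.5005 0.5068]
prong a-0.040 55 b [-0.1942 -0.1899 -0.187 ] z [0.215  0.2165]
prong a-0.040 1598 b [-0.1577 -0.151  -0.1482] z [0.505  0.5123]
prong a-0.030 61 b [-0.1943 -0.1897 -0.1868] z [0.2153 0.2167]
prong a-0.030 2267 b [-0.152  -0.1508 -0.1498] z [0.503  0.5105]
clip 606 b [-0.18580206 -0.15663596] a [-0.07144897 -0.02029591]
```

View pics/w1.png

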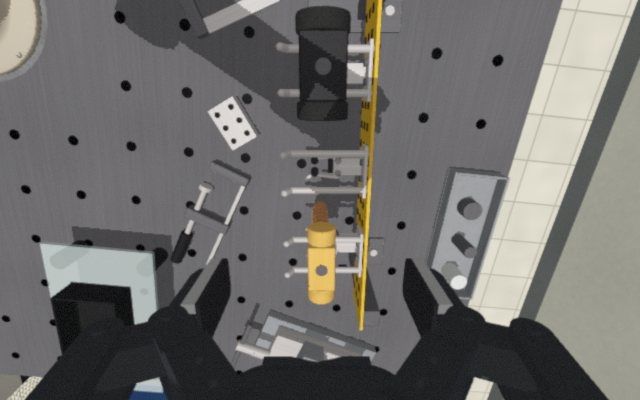

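Wrist view: the empty fork's prongs are at rows 155 and 190 (columns 285–365), with the clip between them at (320,170). The mallet is at (323,65), the brass hammer at (321,265), and the rail is near column 367.

```bash
python3 - <<'E'
from h import *
yaw=np.arctan(.10288); ex=np.array([np.cos(yaw),np.sin(yaw)]); ey=np.array([-ex[1],ex[0]]); o=np.array([.62285,0.])
for n in("w1","top0","side0"):
    D=np.load(n+".npz");d=D["d"];P=pts(d,D["K"],D["R"],D["t"])
    a=(P[...,:2]-o)@ex; b=(P[...,:2]-o)@ey; z=P[...,2]
    g=(d>0)&(a<-.035)&(a>-.085)&(z<.25)
    for nm,lo,hi in(("p-",-.21,-.17),("p+",-.17,-.13)):
        m=g&(b>lo)&(b<hi)&(z>.206); zt=np.percentile(z[m],90); k=m&(z>zt-.0015); print(n,nm,m.sum(),"b ext",np.percentile(b[m],[2,98]).round(4),"top b %.4f z %.4f"%(np.median(b[k]),zt))
    m=(d>0)&(z>.222)&(z<.24)&(a<-.085)&(a>-.115)&(b>-.21)&(b<-.13)
    for s in(m&(b<-.17),m&(b>-.17)): print("  end",s.sum(),a[s].mean().round(4),b[s].mean().round(4),z[s].max().round(4))
    for nm,lo,hi,zl,zh in(("brass",-.34,-.22,.235,.26),("mallet",-.12,0,.255,.28)):
        m=(d>0)&(a<-.02)&(a>-.11)&(b>lo)&(b<hi)&(z>zl)&(z<zh); print("  ",nm,"b",np.percentile(b[m],[1,99]).round(4),"a",np.percentile(a[m],[1,99]).round(4),"z",np.percentile(z[m],[50,98]).round(4))
E
```

```text
w1 p- 291 b ext [-0.1944 -0.1867] top b -0.1901 z 0.2164
w1 p+ 308 b ext [-0.1496 -0.1427] top b -0.1468 z 0.2164
  end 46 -0.0952 -0.1898 0.2288
  end 51 -0.095 -0.1462 0.2286
   brass b [-0.325  -0.2296] a [-0.069  -0.0378] z [0.2471 0.2491]
   mallet b [-0.1053 -0.0124] a [-0.0743 -0.0319] z [0.2632 0.2652]
top0 p- 70 b ext [-0.1941 -0.1868] top b -0.1906 z 0.2185
top0 p+ 73 b ext [-0.1503 -0.1427] top b -0.1464 z 0.2188
  end 13 -0.0949 -0.1896 0.2299
  end 10 -0.0949 -0.1458 0.2306
   brass b [-0.3257 -0.2297] a [-0.0687 -0.0372] z [0.2481 0.2518]
   mallet b [-0.1051 -0.0119] a [-0.0745 -0.0311] z [0.2644 0.2678]
side0 p- 79 b ext [-0.195  -0.1881] top b -0.1908 z 0.2157
side0 p+ 75 b ext [-0.1512 -0.1442] top b -0.1477 z 0.2157
  end 16 -0.0999 -0.1922 0.2287
  end 16 -0.0997 -0.1476 0.2283
   brass b [-0.3274 -0.2319] a [-0.0726 -0.0412] z [0.2459 0.2484]
   mallet b [-0.1069 -0.0133] a [-0.0781 -0.0352] z [0.2626 0.2645]
```

drive_tool --series '[[[0.445,-0.09,0.04],47.1,0.085],[[0.445,-0.09,0.04],47.1,0.085],[[0.445,-0.09,0.04],47.1,0.085],[[0.445,-0.09,0.04],47.1,0.085],[[0.445,-0.09,0.04],47.1,0.085],[[0.445,-0.09,0.04],47.1,0.085],[[0.445,-0.09,0.04],47.1,0.085],[[0.445,-0.09,0.04],47.1,0.085],[[0.445,-0.09,0.04],47.1,0.085],[[0.445,-0.09,0.04],47.1,0.085],[[0.445,-0.09,0.06],47.1,0.085],[[0.445,-0.09,0.06],47.1,0.085],[[0.445,-0.09,0.06],47.1,0.085]]'

```text
time_s: 3.5
position: [0.4443, 0.2602, 0.3401]
tool_rot: [[0.659, 0.753, 0.0], [0.753, -0.659, 0.0], [0.0, 0.0, -1.0]]
ft_force: [-0.0, -0.5, -0.4]
grip_width: 0.0848
gripper_force: 0.0
```

```bash
python3 - <<'E'
from h import *
im,d,K,R,t=grab("wrist"); save("w2.png",im); np.savez("w2.npz",im=im,d=d,K=K,R=R,t=t)
s=env.observe(); p=np.array(s["position"]); Rt=np.array(s["tool_rot"]); print(p,Rt[:,1])
P=pts(d,K,R,t); c=np.array([.445,.26])
near=np.linalg.norm(P[...,:2]-c,axis=-1)<.08
m=(d>0)&near&(P[...,2]>.2)&(P[...,2]<.24); q=P[m]; ztop=np.percentile(q[:,2],80)
m=m&(P[...,2]>ztop-.004); m=cv2.morphologyEx(m.astype(np.uint8),cv2.MORPH_OPEN,np.ones((3,3)))>0; q=P[m]
print("ztop",ztop, m.sum()); r=cv2.minAreaRect(q[:,:2].astype(np.float32)*1000); print(r)
# tilt of head top (block): plane fit
A=np.c_[q[:,:2]-q[:,:2].mean(0),np.ones(len(q))]; w=np.linalg.norm(q[:,:2]-q[:,:2].mean(0),axis=1)<.03; print("slope",np.linalg.lstsq(A[w],q[w,2],rcond=None)[0])
E
```

```text
[0.44468073 0.2601181  0.34045296] [ 7.52250753e-01 -6.58876552e-01  7.02184519e-04]
ztop 0.22020203969287191 2740
((446.08306884765625, 261.4861145019531), (99.3121109008789, 29.541765213012695), 49.70221710205078)
slope [-0.00079834 -0.00242885  0.21957932]
```

drive_tool --series '[[[0.002,0,0.05],-0.5,0.06],[[0.002,0,0.1],-0.5,0.06],[[0.002,0,0.135],-0.5,0.06],[[0.002,0,0.153],-0.5,0.06],[[0.002,0,0.153],-0.5,0.06],[[0.002,0,0.153],-0.5,0.06],[[0.002,0,0.153],-0.5,0.02],[[0.002,0,0.153],-0.5,0.02],[[0.002,0,0.153],-0.5,0.02],[[0.002,0,0.153],-0.5,0.02],[[0.002,0,0.153],-0.5,0.02],[[0.002,0,0.153],-0.5,0.02]]' --newtons 100

```text
time_s: 4.75
position: [0.4469, 0.2622, 0.1882]
tool_rot: [[0.652, 0.758, 0.004], [0.758, -0.652, 0.001], [0.003, 0.002, -1.0]]
ft_force: [-0.2, -0.2, 6.8]
grip_width: 0.0272
gripper_force: 99.2
```

drive_tool --series '[[[0,0,-0.015],0,0.02],[[0,0,-0.04],0,0.02],[[0,0,-0.07],0,0.02],[[0,0,-0.1],0,0.02],[[0,0,-0.12],0,0.02],[[0,0,-0.12],0,0.02],[[0,0,-0.12],0,0.02],[[0,0,-0.12],0,0.02]]'

```text
time_s: 5.55
position: [0.4456, 0.2618, 0.3049]
tool_rot: [[0.652, 0.758, -0.003], [0.758, -0.652, -0.001], [-0.002, -0.002, -1.0]]
ft_force: [-0.4, -1.1, -3.0]
grip_width: 0.0271
gripper_force: 99.6
```

```bash
python3 - <<'E'
from h import *
im,d,K,R,t=grab("side"); s=env.observe(); p=np.array(s["position"]); Rt=np.array(s["tool_rot"]); print(p,s["ft_force"],s["time_s"])
save("s3.png",cv2.resize(im[40:240,150:350],None,fx=2.5,fy=2.5))
im,d,K,R,t=grab("wrist"); save("w3.png",im); np.savez("w3.npz",im=im,d=d,K=K,R=R,t=t); P=pts(d,K,R,t)
Q=(P-p)@Rt  # tool frame
m=(d>0)&(abs(Q[...,0])<.07)&(abs(Q[...,1])<.025)&(Q[...,2]>-.05)&(Q[...,2]<.01); q=Q[m]
print(m.sum(),q.min(0),q.max(0)); 
for lo in np.arange(-.06,.07,.01):
    k=q[abs(q[:,0]-lo)<.005]
    if len(k)>10: print(lo.round(3),len(k),"y",np.percentile(k[:,1],[2,98]).round(4),"ztop %.4f"%np.percentile(k[:,2],10))
E
```

```text
[0.44568857 0.2617636  0.30500239] [ 0.22355828 -0.26647562 -3.05152496] 5.6
12280 [-0.05079828 -0.02497232 -0.04998867] [ 0.0495974   0.02497374 -0.00257709]
-0.05 339 y [-0.0136  0.016 ] ztop -0.0326
-0.04 781 y [-0.0136  0.0152] ztop -0.0327
-0.03 768 y [-0.013   0.0148] ztop -0.0320
-0.02 909 y [-0.013   0.0151] ztop -0.0320
-0.01 960 y [-0.0127  0.0144] ztop -0.0327
0.0 1131 y [-0.0127  0.0144] ztop -0.0384
0.01 2340 y [-0.0241  0.0242] ztop -0.0465
0.02 1185 y [-0.0133  0.015 ] ztop -0.0319
0.03 1303 y [-0.0135  0.0152] ztop -0.0319
0.04 1336 y [-0.0143  0.0161] ztop -0.0326
0.05 1228 y [-0.0136  0.0153] ztop -0.0317
```

View pics/s3.png

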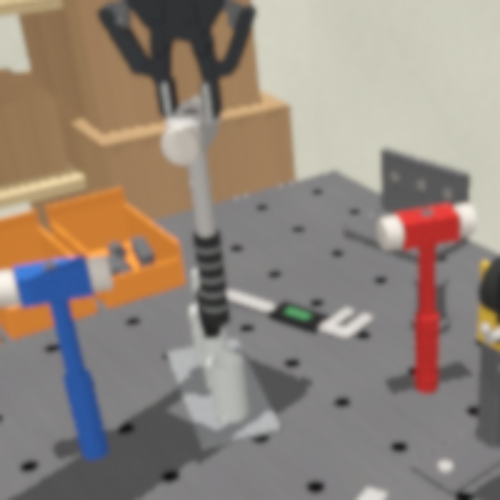

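View pics/w3.png

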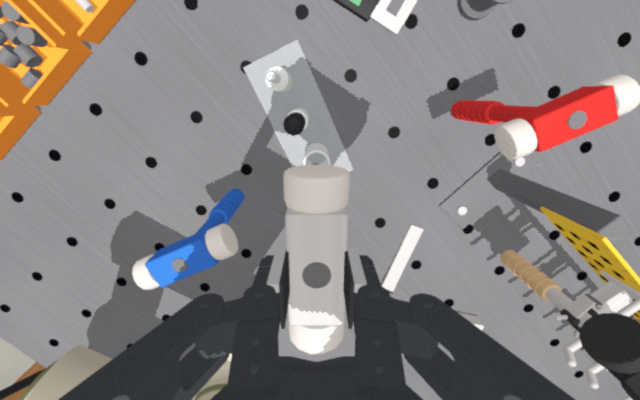

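The hammer is out of the tube. The block sits centred between the fingers (wrist 317,260), with its top 32 mm behind the TCP and the shaft upright in the side view. Next I check the clearance in front of the rack.

```bash
python3 - <<'E'
from h import *
for n in("top0","w1"):
    D=np.load(n+".npz");P=pts(D["d"],D["K"],D["R"],D["t"])
    m=(D["d"]>0)&(P[...,0]>.43)&(P[...,0]<.50)&(P[...,1]<-.12)&(P[...,1]>-.25)&(P[...,2]<.25); print(n,m.sum(),P[m][:,2].max())
E
```

```text
top0 1068 0.031586648990920736
w1 2937 0.02736380887163368
```

drive_tool --series '[[[-0.04,0.04,0],-7,0.02],[[-0.08,0.079,0],-14,0.02],[[-0.115,0.114,0],-21,0.02],[[-0.15,0.149,0],-28,0.02],[[-0.185,0.183,0],-35,0.02],[[-0.22,0.218,0],-42,0.02],[[-0.255,0.253,0],-46.6,0.02],[[-0.29,0.287,0],-46.6,0.02],[[-0.31,0.307,0],-46.6,0.02],[[-0.318,0.315,0],-46.6,0.02],[[-0.318,0.315,0],-46.6,0.02],[[-0.318,0.315,0],-46.6,0.02],[[-0.318,0.315,0],-46.6,0.02]]'

```text
time_s: 6.95
position: [0.4776, -0.1832, 0.3064]
tool_rot: [[-0.104, 0.995, -0.0], [0.995, 0.104, 0.0], [0.0, -0.0, -1.0]]
ft_force: [0.1, 0.9, -3.0]
grip_width: 0.0269
gripper_force: 99.7
```

drive_tool --series '[[[-0.001,0,0.03],0,0.02],[[-0.001,0,0.055],0,0.02],[[-0.001,0,0.0645],0,0.02],[[-0.001,0,0.0645],0,0.02],[[-0.001,0,0.0645],0,0.02]]'

```text
time_s: 7.45
position: [0.4782, -0.1854, 0.2432]
tool_rot: [[-0.104, 0.995, 0.002], [0.995, 0.104, -0.001], [-0.001, 0.002, -1.0]]
ft_force: [0.8, -0.4, -2.6]
grip_width: 0.0271
gripper_force: 99.6
```

```bash
python3 - <<'E'
from h import *
s=env.observe(); p=np.array(s["position"]); Rt=np.array(s["tool_rot"]); print(p,s["ft_force"],s["time_s"])
for n in("wrist","top","side"):
    im,d,K,R,t=grab(n); P=pts(d,K,R,t); Q=(P-p)@Rt
    if n=="wrist": save("w4.png",im)
    if n=="side": save("s4.png",cv2.resize(im[80:280,280:520],None,fx=3,fy=3))
    m=(d>0)&(abs(Q[...,0])<.06)&(abs(Q[...,1])<.018)&(Q[...,2]>-.035)&(Q[...,2]<-.02); q=Q[m]
    if len(q): print(n,"head x",np.percentile(q[:,0],[1,99]).round(4),"y",np.percentile(q[:,1],[2,98]).round(4),"ztop",np.percentile(q[:,2],[5,20]).round(4))
    g=(d>0)&(Q[...,1]>.06)&(Q[...,1]<.085)&(Q[...,2]<.035)&(Q[...,2]>.015)
    for lo,hi in((-.045,0),(0,.045)):
        k=g&(Q[...,0]>lo)&(Q[...,0]<hi)
        if k.sum(): print("  prong x",k.sum(),np.percentile(Q[k][:,0],[2,98]).round(4),"z",np.percentile(Q[k][:,2],10).round(4),"gap prong top to head top",)
    k=(d>0)&(abs(Q[...,0])<.045)&(Q[...,1]>.03)&(Q[...,1]<.075)&(Q[...,2]<.021)&(Q[...,2]>.004)
    if k.sum(): print("  ends",k.sum(),Q[k].mean(0).round(4),"z",np.percentile(Q[k][:,2],5).round(4))
    # shaft below the head
    k=(d>0)&(abs(Q[...,0])<.02)&(abs(Q[...,1])<.02)&(Q[...,2]>.02)&(Q[...,2]<.16)
    for zz in(.03,.06,.09,.12,.15):
        kk=k&(abs(Q[...,2]-zz)<.01)
        if kk.sum()>5: print("  shaft z",zz,kk.sum(),Q[kk][:,:2].mean(0).round(4))
E
```

```text
[ 0.47820503 -0.18537378  0.24318164] [ 0.75656625 -0.42826187 -2.63088615] 7.45
wrist head x [-0.0487  0.0483] y [-0.0132  0.0154] ztop [-0.0327 -0.032 ]
  prong x 371 [-0.0239 -0.0169] z 0.0163 gap prong top to head top
  prong x 386 [0.0198 0.027 ] z 0.0162 gap prong top to head top
  ends 278 [0.0031 0.0661 0.0173] z 0.015
top head x [0.036  0.0485] y [0.0006 0.0168] ztop [-0.0329 -0.0318]
  prong x 25 [0.0198 0.027 ] z 0.0174 gap prong top to head top
  ends 11 [0.0233 0.0682 0.016 ] z 0.0144
side head x [-0.0521  0.046 ] y [-0.0166  0.0136] ztop [-0.0326 -0.0316]
  prong x 37 [-0.0259 -0.0198] z 0.0204 gap prong top to head top
  ends 6 [-0.0242  0.0644  0.0188] z 0.0163
  shaft z 0.03 97 [-0.006  -0.0065]
  shaft z 0.06 90 [-0.0058 -0.0069]
  shaft z 0.09 158 [-0.0068 -0.0078]
  shaft z 0.12 116 [-0.0082 -0.0094]
  shaft z 0.15 103 [-0.0082 -0.0099]
```

View pics/s4.png

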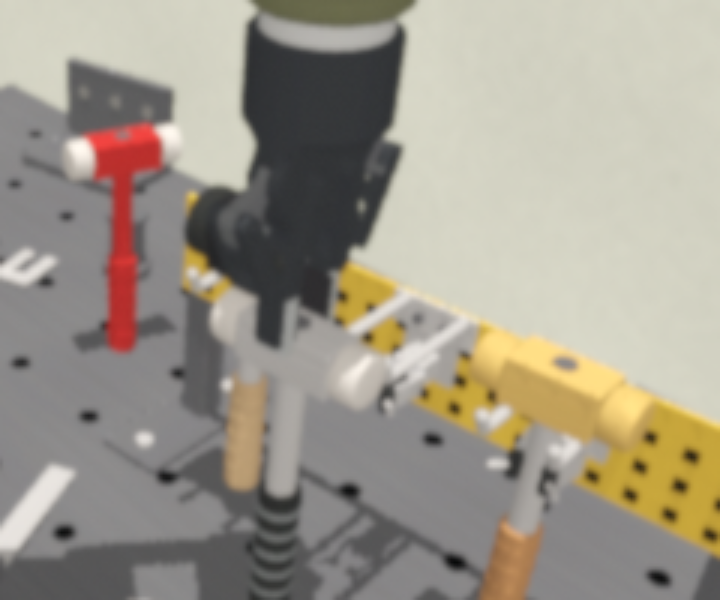

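View pics/w4.png

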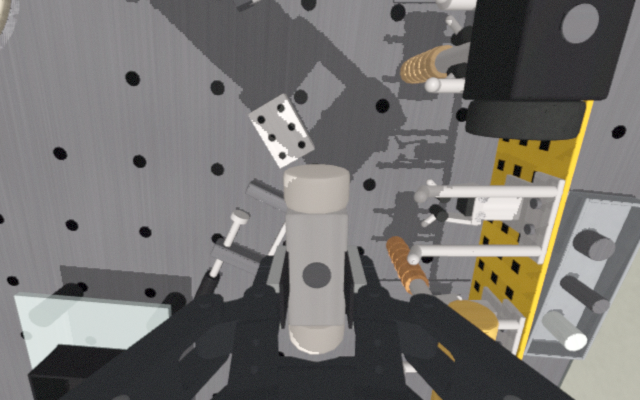

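The side view shows the hammer upright in front of the empty fork. In the wrist view the prongs (rows 190 and 250) are centred about 1.5 mm to tool +x, and the fork ends are 66 mm ahead and 17 mm below the seat.

drive_tool --series '[[[0.0015,0.01,0],0,0.02],[[0.0015,0.025,0],0,0.02],[[0.0015,0.04,0],0,0.02],[[0.0015,0.055,0],0,0.02],[[0.0015,0.065,0],0,0.02],[[0.0015,0.072,0],0,0.02],[[0.0015,0.077,0],0,0.02],[[0.0015,0.08,0],0,0.02],[[0.0015,0.08,0],0,0.02]]'

```text
time_s: 8.5
position: [0.5572, -0.1758, 0.2419]
tool_rot: [[-0.103, 0.995, -0.0], [0.995, 0.103, -0.0], [-0.0, -0.0, -1.0]]
ft_force: [0.1, -0.5, -2.4]
grip_width: 0.027
gripper_force: 99.7
```

```bash
python3 - <<'E'
from h import *
s=env.observe(); p=np.array(s["position"]); Rt=np.array(s["tool_rot"]); print(p,s["ft_force"],s["time_s"])
im,d,K,R,t=grab("wrist"); P=pts(d,K,R,t); Q=(P-p)@Rt; save("w5.png",im)
m=(d>0)&(abs(Q[...,0])<.06)&(abs(Q[...,1])<.018)&(Q[...,2]>-.035)&(Q[...,2]<-.02); print("head x",np.percentile(Q[m][:,0],[1,99]).round(4))
for nm,lo,hi in(("mallet",.03,.13),("brass",-.13,-.03)):
    m=(d>0)&(Q[...,0]>lo)&(Q[...,0]<hi)&(Q[...,1]>.005)&(Q[...,1]<.05)&(Q[...,2]>-.03)&(Q[...,2]<.02)
    k=Q[m]; print(nm,m.sum(),np.percentile(k[:,0],[1,99]).round(4) if len(k) else 0)
g=(d>0)&(Q[...,1]>-.01)&(Q[...,1]<.08)&(Q[...,2]<.04)&(Q[...,2]>.018)
for lo,hi in((-.035,-.01),(.01,.035)):
    k=Q[g&(Q[...,0]>lo)&(Q[...,0]<hi)]
    if len(k): print("prong x",len(k),np.percentile(k[:,0],[2,98]).round(4),"z",np.percentile(k[:,2],10).round(4))
E
```

```text
[ 0.55718664 -0.17584833  0.24192948] [ 0.06119577 -0.47272937 -2.36334445] 8.5
head x [-0.0487  0.0483]
mallet 15008 [0.0354 0.1187]
brass 715 [-0.0933 -0.035 ]
prong x 969 [-0.0277 -0.0109] z 0.0257
prong x 1249 [0.0114 0.0291] z 0.0256
```

drive_tool --series '[[[0,0.003,0],0,0.02],[[0,0.006,0],0,0.02],[[0,0.009,0],0,0.02],[[0,0.012,0],0,0.02],[[0,0.014,0],0,0.02],[[0,0.014,0],0,0.02]]'

```text
time_s: 9.15
position: [0.5695, -0.1742, 0.2411]
tool_rot: [[-0.103, 0.995, -0.006], [0.995, 0.103, 0.001], [0.002, -0.006, -1.0]]
ft_force: [-6.4, 0.3, -3.5]
grip_width: 0.0269
gripper_force: 99.8
```

drive_tool --series '[[[0,0.003,0],0,0.02],[[0,0.006,0],0,0.02],[[0,0.008,0],0,0.02],[[0,0.01,0],0,0.02],[[0,0.01,0],0,0.02]]'

```text
time_s: 9.65
position: [0.5799, -0.1731, 0.2411]
tool_rot: [[-0.103, 0.995, -0.005], [0.995, 0.103, 0.001], [0.002, -0.004, -1.0]]
ft_force: [-4.9, 0.3, -4.0]
grip_width: 0.0268
gripper_force: 99.8
```

drive_tool --series '[[[0,0.002,0],0,0.02],[[0,0.004,0],0,0.02],[[0,0.004,0],0,0.02]]'

```text
time_s: 9.95
position: [0.5858, -0.1727, 0.2419]
tool_rot: [[-0.103, 0.995, 0.001], [0.995, 0.103, 0.0], [0.0, 0.002, -1.0]]
ft_force: [1.6, 1.0, -4.7]
grip_width: 0.0271
gripper_force: 99.8
```

drive_tool --series '[[[0,0.001,0],0,0.02],[[0,0.001,0],0,0.02],[[0,0.001,0],0,0.02]]'

```text
time_s: 10.25
position: [0.5862, -0.1727, 0.242]
tool_rot: [[-0.103, 0.995, 0.001], [0.995, 0.103, 0.0], [0.0, 0.001, -1.0]]
ft_force: [1.3, 0.8, -4.7]
grip_width: 0.0269
gripper_force: 99.9
```

drive_tool --series '[[[0,0,0.002],0,0.02],[[0,0,0.004],0,0.02],[[0,0,0.006],0,0.02],[[0,0,0.008],0,0.02],[[0,0,0.01],0,0.02],[[0,0,0.012],0,0.02]]'

```text
time_s: 10.85
position: [0.5862, -0.1729, 0.2298]
tool_rot: [[-0.103, 0.995, 0.001], [0.995, 0.103, 0.0], [-0.0, 0.001, -1.0]]
ft_force: [2.1, 1.5, 2.1]
grip_width: 0.027
gripper_force: 100.7
```

drive_tool --series '[[[0,0,0.0015],0,0.02],[[0,0,0.003],0,0.02],[[0,0,0.0045],0,0.02],[[0,0,0.006],0,0.02],[[0,0,0.0075],0,0.02],[[0,0,0.009],0,0.02]]'

```text
time_s: 11.45
position: [0.586, -0.1728, 0.2208]
tool_rot: [[-0.103, 0.995, 0.0], [0.995, 0.103, 0.0], [0.0, 0.0, -1.0]]
ft_force: [2.6, 2.3, 1.4]
grip_width: 0.0273
gripper_force: 100.6
```

drive_tool --series '[[[0,0,0.0007],0,0.02],[[0,0,0.0015],0,0.02],[[0,0,0.0022],0,0.02],[[0,0,0.003],0,0.02]]'

```text
time_s: 11.85
position: [0.586, -0.1728, 0.2179]
tool_rot: [[-0.103, 0.995, 0.0], [0.995, 0.103, 0.0], [-0.0, 0.0, -1.0]]
ft_force: [4.0, 2.1, 1.5]
grip_width: 0.0271
gripper_force: 100.6
```

drive_tool --series '[[[0,0,0.0005],0,0.02],[[0,0,0.001],0,0.02],[[0,0,0.0015],0,0.02]]'

```text
time_s: 12.15
position: [0.586, -0.1729, 0.2164]
tool_rot: [[-0.103, 0.995, 0.0], [0.995, 0.103, -0.0], [-0.0, 0.0, -1.0]]
ft_force: [3.6, 2.6, 0.7]
grip_width: 0.027
gripper_force: 100.6
```

drive_tool --series '[[[0,0,0.0005],0,0.02],[[0,0,0.001],0,0.02]]'

```text
time_s: 12.35
position: [0.586, -0.1729, 0.2154]
tool_rot: [[-0.103, 0.995, 0.0], [0.995, 0.103, -0.0], [-0.0, 0.0, -1.0]]
ft_force: [4.9, 2.0, 1.1]
grip_width: 0.0267
gripper_force: 100.6
```

drive_tool --series '[[[0,0,0.0005],0,0.02],[[0,0,0.001],0,0.02]]'

```text
time_s: 12.55
position: [0.586, -0.1729, 0.2146]
tool_rot: [[-0.103, 0.995, 0.0], [0.995, 0.103, -0.0], [-0.0, 0.0, -1.0]]
ft_force: [3.8, 3.3, 4.2]
grip_width: 0.027
gripper_force: 101.0
```

drive_tool --series '[[[0,0,0.0005],0,0.02],[[0,0,0.0005],0,0.02]]'

```text
time_s: 12.75
position: [0.5861, -0.1729, 0.2146]
tool_rot: [[-0.103, 0.995, 0.001], [0.995, 0.103, -0.001], [-0.001, 0.001, -1.0]]
ft_force: [3.1, 2.8, 5.3]
grip_width: 0.0272
gripper_force: 101.2
```

drive_tool --series '[[[0,0,0.0005],0,0.02],[[0,0,0.001],0,0.02],[[0,0,0.001],0,0.02]]'

```text
time_s: 13.05
position: [0.5861, -0.1729, 0.2145]
tool_rot: [[-0.103, 0.995, 0.002], [0.995, 0.103, -0.001], [-0.001, 0.002, -1.0]]
ft_force: [1.4, 3.3, 10.5]
grip_width: 0.0269
gripper_force: 101.6
```

drive_tool --series '[[[0,0,0],0,0.027],[[0,0,0],0,0.032],[[0,0,0],0,0.05],[[0,0,0],0,0.05],[[0,0,0],0,0.05],[[0,0,0],0,0.05]]' --newtons 20

```text
time_s: 13.65
position: [0.5858, -0.173, 0.2127]
tool_rot: [[-0.103, 0.995, -0.001], [0.995, 0.103, 0.0], [0.0, -0.001, -1.0]]
ft_force: [-1.0, 0.7, 0.0]
grip_width: 0.05
gripper_force: 0.0
```

Released with no residual force, so I lift straight out and look.

drive_tool --series '[[[0,0,-0.01],0,0.05],[[0,0,-0.025],0,0.05],[[0,0,-0.05],0,0.05],[[0,0,-0.09],0,0.05],[[0,0,-0.13],0,0.05],[[0,0,-0.15],0,0.05],[[0,0,-0.15],0,0.05],[[0,0,-0.15],0,0.05]]'

```text
time_s: 14.45
position: [0.5858, -0.1728, 0.3628]
tool_rot: [[-0.103, 0.995, -0.0], [0.995, 0.103, 0.0], [0.0, -0.0, -1.0]]
ft_force: [0.8, 0.3, -0.6]
grip_width: 0.0502
gripper_force: 0.0
```

```bash
python3 - <<'E'
from h import *
yaw=np.arctan(.10288); ex=np.array([np.cos(yaw),np.sin(yaw)]); ey=np.array([-ex[1],ex[0]]); o=np.array([.62285,0.])
print(env.observe()["position"],env.observe()["ft_force"])
for n in("wrist","side"):
    im,d,K,R,t=grab(n); P=pts(d,K,R,t)
    if n=="side": save("s6.png",cv2.resize(im[110:310,310:550],None,fx=3,fy=3))
    a=(P[...,:2]-o)@ex; b=(P[...,:2]-o)@ey; z=P[...,2]
    for nm,lo,hi,zl,zh in(("brass",-.34,-.226,.235,.26),("hammer",-.225,-.112,.235,.26),("mallet",-.108,0,.255,.28)):
        m=(d>0)&(a<-.02)&(a>-.11)&(b>lo)&(b<hi)&(z>zl)&(z<zh); q=np.c_[a[m],b[m]]
        print(n,nm,m.sum(),"b",np.percentile(b[m],[1,99]).round(4),"a",np.percentile(a[m],[1,99]).round(4),"z",np.percentile(z[m],[50,98]).round(4),cv2.minAreaRect((q*1000).astype(np.float32))[2])
E
```

```text
[ 0.58584572 -0.17281693  0.36276949] [ 0.8335756   0.34406106 -0.64483806]
wrist brass 2374 b [-0.3251 -0.2295] a [-0.0686 -0.0377] z [0.2471 0.2491] 89.64198303222656
wrist hammer 3086 b [-0.2178 -0.1204] a [-0.0678 -0.0383] z [0.2458 0.2478] 0.3556261658668518
wrist mallet 6483 b [-0.1051 -0.0175] a [-0.0743 -0.0319] z [0.2633 0.2651] 0.1245090663433075
side brass 900 b [-0.3274 -0.2316] a [-0.0725 -0.0407] z [0.2458 0.2484] 88.5726318359375
side hammer 664 b [-0.2197 -0.1223] a [-0.0714 -0.0412] z [0.2449 0.2471] 0.041192084550857544
side mallet 589 b [-0.1071 -0.013 ] a [-0.0782 -0.0351] z [0.2626 0.2645] 2.158686876296997
```

View pics/s6.png

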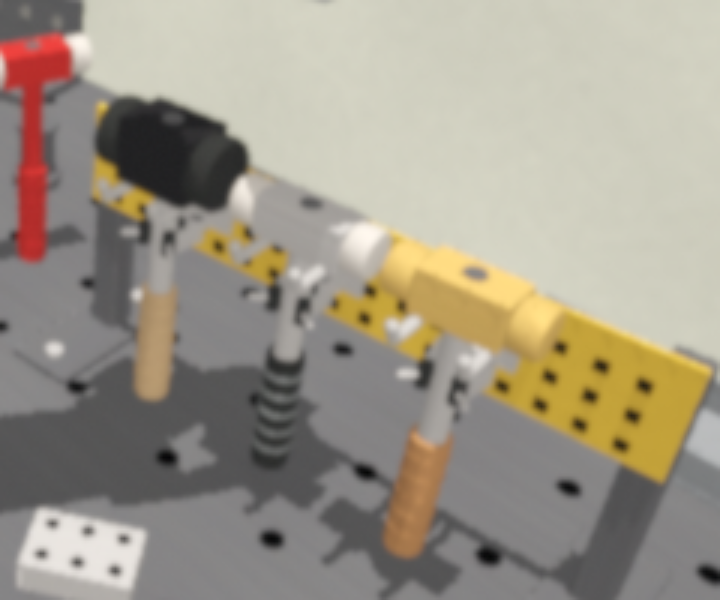

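The hammer hangs between its neighbours, in line with them (shaft at side crop 285,380), and neither neighbour has moved. I am handing the job in.

```bash
python3 -c "
from rig import env
print(env.close_job())"
```

```text
the job is handed in; nothing more can be done
None
```

The soft-face hammer is clipped home in the middle hook, pressed onto the fork with about 9 N and released; neither neighbour moved, and I handed the job in after about 14.5 s of robot time, but it returned no verdict.

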